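# Hang the washed trays on the drip hook as a nest

### The arm

A 6-joint arm with a two-finger parallel gripper is mounted at the origin on a cart in front of the work surface, level with it; the furniture and walls round the work are solid. World frame = base frame: x ahead of the robot, y to its left, z up, the work surface at z = 0. Lengths are in m, angles in rad, forces in N, time in s.
With the tool pointing down it reaches from about 0.35 to 0.85 m from the base axis. Payload 8.1 kg.
Tool frame: the origin (TCP) lies midway between the tips of the shut fingers; the grasp point (between the pads) lies robot.grip_depth behind it (robot.grip_depth is the distance from the TCP to the grasp point, in m); z points along the fingers, y is the line along which they close (so a half turn about z gives the same grasp; the last joint's range is limited). The gripper opens to 93 mm and grips with 3 to 60 N. Pads are 15 mm wide; open, the fingers measure 128 mm over their backs; the gripper's body (75 mm by 188 mm) begins 65 mm behind the grasp point.
Start: joints at [-1.358, 0.13, 1.488, -0, 1.523, -0.085], TCP at [0.176, -0.574, 0.198] pointing down, gripper open.
Joint ranges: [-2.96, 2.96], [-0.89, 2.26], [0.02, 2.5], [-1.34, 4.48], [0, 2.73], [-2.66, 2.66]. Speed limits (rad/s): [2.39, 2.39, 2.79, 3.14, 3.14, 3.14].

### API

Orientations are given as a rotation vector (axis times angle).
In Python, from plant import robot gives the robot as it stands.
- The arm moves only by the tool carry_out, never from a script. Its argument "rows" is a list of rows, each a list of 6 numbers: the shift along the tool's x, y, z in m, then the turn, a rotation vector about the tool's x, y, z in degrees. A call has 1 to 12 rows; each row is the pose to reach, as a shift and turn from the pose commanded when the call began, along the tool's axes at that moment; what a row does not reach only later rows make up. A row lasts 1/8 s, in which the tool goes at most 62.5 mm and 10.7 degrees, less where a joint would pass 70% of its speed; a pose out of reach is approached as far as the arm can. A call with a gripper value outside its range is refused whole. "jaw" is the closure in counts, from 0 (fully open) to 255 (shut), set as the call begins (left out, the last holds). The fingers move at their own pace and stop on an object; "force" is the grip in N (left out, the last holds). Time passes only in rows, so rows that repeat a pose let the fingers close. It gives the time, the measured TCP pose, the force, the opening and the grip force at its end, in the units of the state.
- robot.read_state(): the state, without advancing time (a new reading comes with each control period).
- robot.read_camera(name): name is "scene" or "side" or "wrist"; returns the picture (384x512x3 uint8, red, green, blue); there is no depth.
- robot.camera_model(name): a dict with "fx", "fy", "cx", "cy" (pixels), "R" (3x3) and "t" (3): a world point X has camera coordinates R X + t; the wrist camera has in their place "mount" (4x4, takes a point from camera to tool coordinates, whose origin is the TCP and whose axes are the flange's). Camera axes: x right, y down, z forward; pixel columns grow to the right and rows downward; lengths in m; the calibration is good to about 2 mm. A picture is of the moment at which its call begins: read the wrist's pose just before it. camera_model takes no time and is no camera call.
- robot.close_job(): hands the job in; it is judged then, once.
Trained networks look in the newest picture that a camera, given by its name, has taken for a name from the list of things; names that differ only in an ending like _2 or _b are one class to them, and where a whole thing is asked for, a point or a joint stands for the part that bears it (a point fixed in the world has none). Each returns a list of dicts, best first, with "conf" (0 to 1); they miss things now and then, are a little off and sometimes report something else, mostly with a low value. They report only what shows in the picture. A call takes as long as a camera call.
- robot.outline_of(camera, target): "pixels" (384x512 bool, what is visible of it) and "pixel" ([column, row] in pixels, amid what is visible of it).
The state is a dict: "t": time; "q": joint angles; "dq": joint speeds; "joint_torque": joint torques, N m; "tool_pos": TCP position; "orientation": TCP orientation; "force": force on the tool from outside, world axes, zero at the start; "wrist_torque": the same for the moment, N m; "opening": finger opening in m; "gripper_force": force on a finger pad.
Only numpy, scipy, OpenCV 4.12 (cv2) and the standard library are available. Lean on these libraries where they do the work, as an engineer would, in place of code of your own. Each camera call takes 0.05 s, during which the arm holds its last target. There are 200 camera calls.

### The job

Hang the three washed enamel trays from the draining rack by their eyes on the single hook of the steel drip stand, mouths towards its backboard: the small one first, then the medium one, then the large one, so that each larger tray covers the one before. They must end up pushed right back along the hook, hanging nested tight together against the backboard. Do not drop or tip a tray over, and leave the petri dish, the canister and the tissue box where they are.

Things in the scene. Friction and masses are not known exactly. Their poses are not given: they have to be found in the camera images.
- tray_small: Small white enamel tray, blue edges, on edge in a rack bay: 94 wide (y), 109 high (z), 24 mm deep (x), 0.08 to 0.14 kg. Origin: centre of its underside. Closed base at x = -12 mm faces -x, open mouth at x = +12 faces +x. From the mouth's top edge a flat tab, 46 mm wide (y), 5 mm thick (x +7 to +12), rises to z = 223 mm, with a round eye, 32 mm across, through it along x at z = 159 mm
- tray_small_eye (a point): Centre of the small tray's eye, in the middle of the tab's thickness (x = +9.5 mm of the tray); axes as the tray's. Above the eye are 48 mm of solid tab, to be gripped from above across its 46 mm width
- tray_medium: Medium white enamel tray, blue edges, on edge in a rack bay: 122 wide (y), 137 high (z), 24 mm deep (x), 0.10 to 0.20 kg. Origin: centre of its underside. Closed base at x = -12 mm faces -x, open mouth at x = +12 faces +x. From the mouth's top edge a flat tab, 54 mm wide (y), 5 mm thick (x +7 to +12), rises to z = 238 mm, with a round eye, 32 mm across, through it along x at z = 174 mm
- tray_medium_eye (a point): Centre of the medium tray's eye, in the middle of the tab's thickness (x = +9.5 mm of the tray); axes as the tray's. Above the eye are 48 mm of solid tab, to be gripped from above across its 54 mm width
- tray_large: Large white enamel tray, blue edges, on edge in a rack bay: 150 wide (y), 165 high (z), 24 mm deep (x), 0.14 to 0.27 kg. Origin: centre of its underside. Closed base at x = -12 mm faces -x, open mouth at x = +12 faces +x. From the mouth's top edge a flat tab, 62 mm wide (y), 5 mm thick (x +7 to +12), rises to z = 253 mm, with a round eye, 32 mm across, through it along x at z = 189 mm
- tray_large_eye (a point): Centre of the large tray's eye, in the middle of the tab's thickness (x = +9.5 mm of the tray); axes as the tray's. Above the eye are 48 mm of solid tab, to be gripped from above across its 62 mm width
- rack: Fixed draining rack, origin under the centre of its foot, 200 mm (x) by 130 mm (y), floor at z = 8 mm. Three bays at x = -60, 0, +60 mm, each between two white wire hoops 77 mm wide (y), 76 mm high, 30 mm apart. One tray stands in each bay, in any order, mouth to the rack's +x. A tray lifted 70 mm is free of the hoops
- stand: Fixed steel drip stand, front to -x, origin under the centre of its trough, 150 (x) by 190 mm (y), 18 mm high. Upright backboard 180 mm wide: front face at x = +50 mm, top at z = 252 mm. One round hook, 10 mm thick, runs level from the board to x = -58 mm, y = 0, axis at z = 245 mm; its end turns up at x = -60 mm to a top at z = 260 mm
- hook_root (a point): Where the hook's axis meets the board's front face; axes as the stand's. A hung eye's centre is 11 mm below the axis. In the finished nest tabs touch each other and the board: eyes 2.5, 7.5 and 12.5 mm in front of it. Free on the hook a tray leans about 0.1 rad, bottom to the board; it comes upright as it is pushed back. Pushing all three takes 5 to 10 N
- hook_tip (a point): Centre of the hook's rounded upturned end (top 5 mm higher); axes as the stand's.
- petri_dish: Bystander: round petri dish, 94 mm across, 17 mm high; origin under its centre.
- canister: Bystander: black capped objective canister, 41 mm across, 55 mm high; origin under its centre.
- tissue_box: Bystander: flat white and blue lens-tissue box, 66 x 112 x 18 mm; origin under its centre.

How it is judged:
On the way, in this order (a step that is already met when the one before it is completed fails the run):
1. the small tray hangs by its eye on the hook, let go (x of tray_small_eye in the frame of stand between -0.05 and 0.052 m and y of tray_small_eye in the frame of stand between -0.008 and 0.008 m and z of tray_small_eye in the frame of stand between 0.228 and 0.239 m and contact force between the fingers and tray_small below 0.2 N), for 0.2 s.
2. the medium tray hangs by its eye on the hook, let go, the small one still behind it (x of tray_medium_eye in the frame of stand between -0.05 and 0.052 m and y of tray_medium_eye in the frame of stand between -0.008 and 0.008 m and z of tray_medium_eye in the frame of stand between 0.228 and 0.239 m and contact force between the fingers and tray_medium below 0.2 N and x of tray_small_eye in the frame of stand between -0.05 and 0.052 m and y of tray_small_eye in the frame of stand between -0.008 and 0.008 m and z of tray_small_eye in the frame of stand between 0.228 and 0.239 m), for 0.2 s.
3. the large tray hangs by its eye on the hook, let go, the medium one still behind it (x of tray_large_eye in the frame of stand between -0.05 and 0.052 m and y of tray_large_eye in the frame of stand between -0.008 and 0.008 m and z of tray_large_eye in the frame of stand between 0.228 and 0.239 m and contact force between the fingers and tray_large below 0.2 N and x of tray_medium_eye in the frame of stand between -0.05 and 0.052 m and y of tray_medium_eye in the frame of stand between -0.008 and 0.008 m and z of tray_medium_eye in the frame of stand between 0.228 and 0.239 m), for 0.2 s.
At the end, for the whole second after the job is handed in: All three trays hang by their eyes on the hook (8 mm sideways, 5 mm in height), small behind medium behind large, each eye at most 6 mm in front of its finished place in the nest against the backboard, upright and square to the board within 0.12 rad, at rest (x of tray_small_eye in the frame of stand between 0.0415 and 0.052 m and y of tray_small_eye in the frame of stand between -0.008 and 0.008 m and z of tray_small_eye in the frame of stand between 0.228 and 0.239 m and angle between the x axis of each of tray_small, tray_medium, tray_large and the x axis of stand, either way round below 0.12 rad and angle between each of tray_small, tray_medium, tray_large's own z axis and vertical below 0.12 rad and linear speed of each of tray_small, tray_medium, tray_large below 0.02 m/s and x of tray_medium_eye in the frame of stand between 0.0365 and 0.052 m and y of tray_medium_eye in the frame of stand between -0.008 and 0.008 m and z of tray_medium_eye in the frame of stand between 0.228 and 0.239 m and x of tray_large_eye in the frame of stand between 0.0315 and 0.052 m and y of tray_large_eye in the frame of stand between -0.008 and 0.008 m and z of tray_large_eye in the frame of stand between 0.228 and 0.239 m and x of tray_medium_eye in the frame of tray_small_eye below -0.002 m and x of tray_large_eye in the frame of tray_medium_eye below -0.002 m); the robot touches nothing.
It fails at once if a tray is dropped or tipped over (0.6 rad) (angle between any of tray_small, tray_medium, tray_large's own z axis and vertical above 0.6 rad).
It fails at once if the petri dish is pushed away (25 mm) (distance of petri_dish from where it was at the start of the episode above 0.025 m).
It fails at once if the canister is pushed away (25 mm) (distance of canister from where it was at the start of the episode above 0.025 m).
It fails at once if the tissue box is pushed away (25 mm) (distance of tissue_box from where it was at the start of the episode above 0.025 m).
It also fails if it takes over 72 s, if anything falls off the work surface, if the arm or the gripper's body presses on something with over 40 N, if the wrist force passes 120 N, or if a joint passes its speed limit or range.

## Working session

There is one attempt and no reset: what is moved stays moved. The work goes in short steps, Python scripts to look and compute and a tool call to move; the robot and the scene stay as the last step left them, time stands still between calls to the robot, and variables do not carry over. Pictures are saved under pics/ and viewed, at most 10 in all, crops included, and the job is handed in when it is done.

Besides the shell and the picture viewer there is one more tool, called after ">>>" by a JSON object that holds its "op" and its "data", one argument or row to a line. carry_out: Moves the arm, as the interface text tells. Its arguments: {"type":"object","properties":{"rows":{"type":"array"},"jaw":{"type":"number"},"force":{"type":"number"}},"required":["rows"]}

```bash
ls; mkdir -p pics; cat > look.py <<'E'
import numpy as np, cv2
from plant import robot
def snap(cams,name):
    ims=[cv2.cvtColor(robot.read_camera(c),cv2.COLOR_RGB2BGR) for c in cams]
    cv2.imwrite(f'pics/{name}.png', np.vstack(ims) if len(ims)==1 else np.hstack(ims))
E
python3 - <<'E'
from look import *
np.set_printoptions(precision=4,suppress=True)
s=robot.read_state(); print(s['t'],s['tool_pos'],s['orientation'],robot.grip_depth)
for c in ['scene','side']:
    m=robot.camera_model(c); R=np.array(m['R']); print(c,m['fx'],m['cx'],m['cy'],-R.T@np.array(m['t']),R[2])
    snap([c],c+'0')
    for n in ['tray_small','tray_medium','tray_large','rack','stand','petri_dish','canister','tissue_box']:
        for o in robot.outline_of(c,n)[:2]:
            p=np.array(o['pixels']); ys,xs=np.nonzero(p)
            print(n,round(o['conf'],2),np.round(o['pixel']),xs.min(),xs.max(),ys.min(),ys.max(),p.sum())
print(robot.camera_model('wrist'))
E
```

```text
pics
0.0 [ 0.1759 -0.573   0.1966] [-3.105  -0.4658  0.0002] 0.0188
scene 466.2725904610765 257.48088402881655 196.5605409685918 [-0.1414  0.6405  1.0324] [ 0.58   -0.4475 -0.6807]
tray_small 0.94 [188. 269.] 180 213 240 314 814
tray_medium 0.82 [175. 263.] 162 207 220 301 1361
tray_large 0.6 [213. 289.] 186 245 244 337 3555
rack 0.56 [215. 327.] 160 245 290 345 953
rack 0.55 [199. 218.] 186 212 208 238 432
stand 0.67 [268. 202.] 233 313 138 249 5333
petri_dish 0.86 [287. 283.] 271 305 268 298 846
canister 0.64 [352. 216.] 348 363 205 225 263
tissue_box 0.82 [199. 218.] 187 212 209 238 423
side 472.707536007228 252.9987854106557 195.994142439172 [0.4953 1.1955 1.2179] [ 0.0509 -0.7309 -0.6806]
tray_small 0.69 [277. 276.] 272 283 244 303 470
tray_small 0.17 [237. 205.] 214 266 144 233 2391
tray_medium 0.83 [256. 274.] 251 263 243 305 571
tray_large 0.74 [296. 272.] 290 306 226 308 918
tray_large 0.58 [276. 278.] 273 283 243 303 463
rack 0.93 [270. 294.] 244 313 271 311 1451
rack 0.3 [277. 274.] 273 284 239 303 488
stand 0.87 [234. 205.] 214 265 145 232 2240
petri_dish 0.9 [306. 236.] 289 315 227 247 304
canister 0.71 [284. 175.] 279 288 165 181 147
tissue_box 0.81 [199. 258.] 187 214 241 273 621
tissue_box 0.38 [256. 273.] 252 262 233 306 563
{'fx': 266.5925321087964, 'fy': 266.5925321087964, 'cx': 251.79694497144737, 'cy': 194.2831084082494, 'mount': array([[ 0.0004, -0.9543, -0.2987,  0.0834],
       [ 1.    ,  0.0005, -0.0002,  0.    ],
       [ 0.0003, -0.2987,  0.9543, -0.1873],
       [ 0.    ,  0.    ,  0.    ,  1.    ]])}
```

```bash
python3 - <<'E'
import cv2,numpy as np
a=cv2.imread('pics/scene0.png')[125:350,150:375]; b=cv2.imread('pics/side0.png')[140:320,180:330]
a=cv2.resize(a,(450,450),interpolation=3); 
cv2.imwrite('pics/a.png',cv2.resize(cv2.imread('pics/scene0.png')[130:350,150:370],(600,600),interpolation=3)); cv2.imwrite('pics/b.png',cv2.resize(b,(500,600),interpolation=3))
E
```

```text
(no output)
```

View pics/a.png

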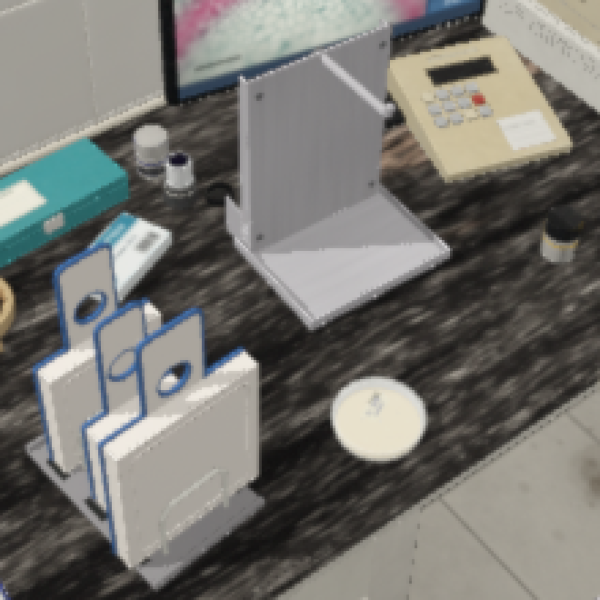

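View pics/b.png

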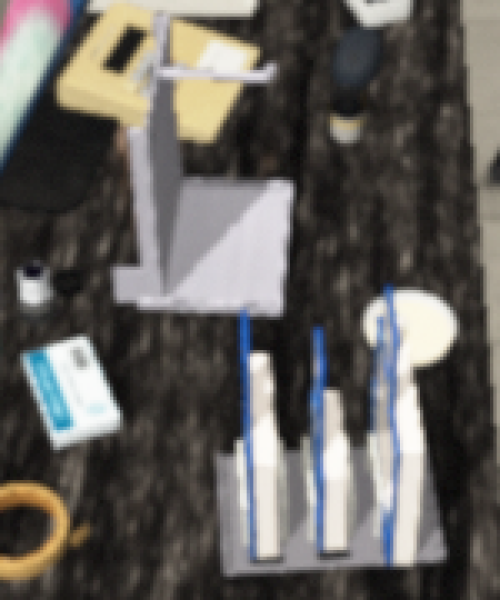

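The scene view shows the rack at lower left with the large tray nearest (-x bay), then the small and the medium. The stand is behind it with its hook pointing the same way. I'll fit the poses from clicked points in both views.

```bash
cat > fit.py <<'E'
from look import *
from scipy.optimize import least_squares
np.set_printoptions(precision=4,suppress=True)
A=lambda u,v:('scene',150+u/2.727,130+v/2.727)
B=lambda u,v:('side',180+u/3.333,140+v/3.333)
M={c:robot.camera_model(c) for c in ('scene','side')}
def proj(c,X):
    m=M[c]; p=np.array(m['R'])@X+np.array(m['t']); return np.array([m['fx']*p[0]/p[2]+m['cx'],m['fy']*p[1]/p[2]+m['cy']])
def place(q,P):
    c,s=np.cos(q[2]),np.sin(q[2]); return np.array([q[0]+c*P[0]-s*P[1],q[1]+s*P[0]+c*P[1],P[2]])
def fit(obs,q0,dz=0):
    f=lambda q:np.concatenate([proj(o[0],place(q,np.array(P)+[0,0,dz]))-o[1:] for P,o in obs])
    r=least_squares(f,q0,loss='soft_l1'); return r.x,r.fun.reshape(-1,2)
E
python3 - <<'E'
from fit import *
st=[((-.075,.095,.0),A(315,327)),((-.075,-.095,.018),A(450,252)),((.05,.09,.252),A(240,80)),((.05,-.09,.252),A(388,25)),((-.06,0,.255),A(391,108)),((.05,0,.245),A(325,58)),
((-.075,.095,.0),B(283,315)),((-.075,-.095,.018),B(294,181)),((-.06,0,.26),B(270,65)),((.05,.0,.245),B(162,74))]
rk=[((.1,.065,.004),A(27,448)),((-.1,.065,.004),A(155,588)),((-.1,-.065,.004),A(265,500)),((.1,.065,.004),B(225,574)),((-.1,.065,.004),B(446,562)),((.1,-.065,.004),B(218,455))]
print('stand',*fit(st,[.6,0,0])); print('rack',*fit(rk,[.4,0,0]))
L=[((.0095,0,.189),A(174,378)),((.012,.031,.253),A(138,348)),((.012,-.031,.253),A(198,310)),((-.012,.075,.165),A(118,462)),((-.012,-.075,.165),A(260,353)),((-.012,.075,0),A(130,567)),((.0095,-.03,.253),B(388,287))]
S=[((.0095,0,.159),A(124,363)),((.012,.023,.223),A(95,320)),((.012,-.023,.223),A(143,302)),((.0095,-.02,.223),B(318,327)),((-.012,.047,0),B(345,553)),((.012,.047,0),B(318,556))]
D=[((.0095,0,.174),A(91,305)),((.012,.027,.238),A(57,265)),((.012,-.027,.238),A(110,245)),((.0095,-.025,.238),B(244,310)),((-.012,.061,0),B(280,557)),((.012,.061,0),B(250,558))]
for n,o in zip('LSD',(L,S,D)): print(n,*fit(o,[.4,0,0],.008))
E
```

```text
stand [ 0.609  -0.0101 -0.0258] [[-1.0091  2.5999]
 [ 0.4314 -0.9529]
 [ 3.3114  1.4807]
 [ 1.6815 -0.4297]
 [-0.0757  0.1066]
 [-0.827   0.1988]
 [-0.4124  0.7687]
 [-0.7914  0.0896]
 [ 0.211  -0.2062]
 [-0.7725 -0.3505]]
rack [0.4876 0.3247 0.1067] [[-0.0828  0.4888]
 [ 0.3236  0.7334]
 [ 0.2567  1.5294]
 [-1.006  -0.4453]
 [-0.7095 -0.892 ]
 [-0.8082  0.2689]]
L [0.4273 0.313  0.0972] [[-0.167  -0.0426]
 [-0.5465 -0.9439]
 [ 0.094  -1.498 ]
 [-0.0437 -0.0113]
 [-0.3321  4.181 ]
 [ 0.7252  1.1352]
 [ 0.1696 -0.8643]]
S [0.4854 0.3276 0.0434] [[ 0.3308  0.3469]
 [-0.3115  2.309 ]
 [-0.8454 -0.6182]
 [ 0.7357  0.3211]
 [-0.4756 -1.1969]
 [-0.3543 -2.0448]]
D [0.5472 0.3234 0.0718] [[ 0.0372  0.6326]
 [-0.4448  1.8001]
 [-0.4093 -1.6375]
 [ 0.574  -1.0661]
 [-0.8305 -0.3394]
 [ 0.1783 -0.3945]]
```

```bash
cat > mv.py <<'E'
from look import *
from scipy.spatial.transform import Rotation as Ro
np.set_printoptions(precision=4,suppress=True)
def rel(*targets):
    """targets: (x,y,z TCP, yaw of tool x axis[, pitch]) -> rows (mm-rounded shift, deg turn)"""
    s=robot.read_state(); p=np.array(s['tool_pos']); R=Ro.from_rotvec(s['orientation'])
    print('t',s['t'],'tcp',p,'yaw',np.arctan2(*R.as_matrix()[[1,0],0]),'F',np.array(s['force']),'open',s['opening'],'gf',s['gripper_force'])
    for T in targets:
        G=Ro.from_euler('z',T[3])*Ro.from_rotvec([np.pi,0,0])
        d=R.inv().apply(np.array(T[:3])-p); print(np.round(d,4).tolist()+np.round(np.degrees((R.inv()*G).as_rotvec()),1).tolist())
E
python3 -c "
from mv import *
rel((.38,-.2,.45,.05),(.42,.31,.47,.05))"
```

```text
t 0.9 tcp [ 0.1761 -0.5736  0.1976] yaw 0.29778627329846835 F [-0.0389 -0.0834  0.2841] open 0.09334200814517453 gf 0.0
[0.3046, -0.2973, -0.2524, -0.0, 0.0, 14.2]
[0.4925, -0.7731, -0.2724, -0.0, 0.0, 14.2]
```

>>> {"op": "carry_out", "data": {
  "rows": [
    [0.05, -0.05, -0.15, 0, 0, 0],
    [0.15, -0.15, -0.25, 0, 0, 5],
    [0.305, -0.297, -0.252, 0, 0, 14],
    [0.305, -0.297, -0.252, 0, 0, 14],
    [0.305, -0.297, -0.252, 0, 0, 14],
    [0.36, -0.42, -0.27, 0, 0, 14],
    [0.4, -0.54, -0.272, 0, 0, 14],
    [0.492, -0.773, -0.272, 0, 0, 14],
    [0.492, -0.773, -0.272, 0, 0, 14],
    [0.492, -0.773, -0.272, 0, 0, 14],
    [0.492, -0.773, -0.272, 0, 0, 14],
    [0.492, -0.773, -0.272, 0, 0, 14]
  ],
  "jaw": 0
}}

```text
t: 2.4
tool_pos: [0.3777, 0.0633, 0.4406]
orientation: [3.14, 0.084, 0.002]
force: [1.3, -0.6, 0.7]
opening: 0.0927
gripper_force: 0.0
```

```bash
python3 -c "
from mv import *
rel(); snap(['wrist'],'w1')
im=cv2.imread('pics/w1.png'); cv2.imwrite('pics/w1b.png',cv2.resize(im,(768,576),interpolation=3))"
```

```text
t 2.4 tcp [0.3777 0.0633 0.4406] yaw 0.053284647610267834 F [ 1.2947 -0.6411  0.7445] open 0.0927203107165138 gf 0.0
```

View pics/w1b.png

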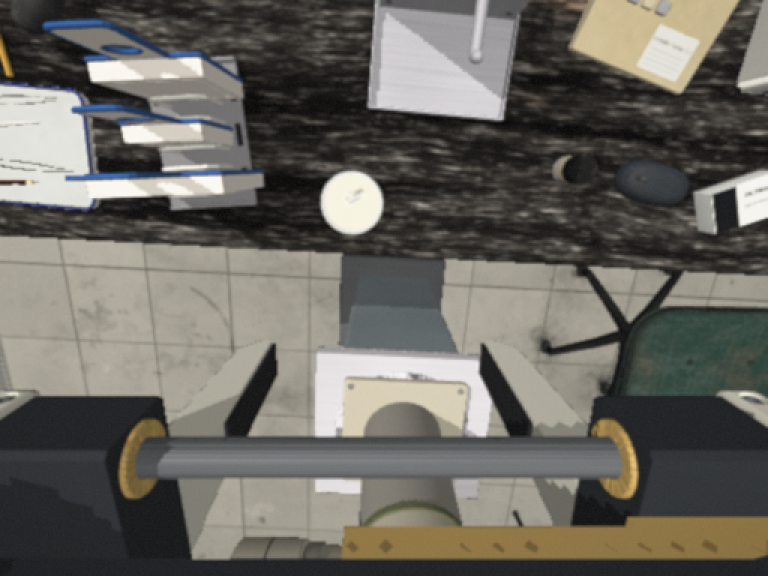

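The wrist view shows the three tabs at upper left (large nearest, small in the middle, medium far), the petri dish at (350,200) and the hook tip at (477,55). I'll move on over the rack.

```bash
python3 -c "
from mv import *
rel((.42,.31,.46,.05))"
```

```text
t 2.45 tcp [0.3778 0.0706 0.441 ] yaw 0.061635234896917655 F [-2.1482  2.5759 -0.9127] open 0.09287739177489931 gf 0.0
[0.0569, -0.2364, -0.018, -0.2, -0.1, 0.7]
```

>>> {"op": "carry_out", "data": {
  "rows": [
    [0.057, -0.236, -0.018, 0, 0, 0],
    [0.057, -0.236, -0.018, 0, 0, 0],
    [0.057, -0.236, -0.018, 0, 0, 0],
    [0.057, -0.236, -0.018, 0, 0, 0],
    [0.057, -0.236, -0.018, 0, 0, 0],
    [0.057, -0.236, -0.018, 0, 0, 0],
    [0.057, -0.236, -0.018, 0, 0, 0],
    [0.057, -0.236, -0.018, 0, 0, 0]
  ]
}}

```text
t: 3.45
tool_pos: [0.4223, 0.2989, 0.4588]
orientation: [-3.14, -0.081, -0.002]
force: [-0.4, -0.7, -0.2]
opening: 0.093
gripper_force: 0.0
```

```bash
python3 -c "
from mv import *
rel(); s=robot.read_state(); snap(['wrist'],'w2'); np.save('w2.npy',np.r_[s['tool_pos'],s['orientation']])
im=cv2.imread('pics/w2.png'); cv2.imwrite('pics/w2b.png',cv2.resize(im,(768,576),interpolation=3))"
```

```text
t 3.45 tcp [0.4223 0.2989 0.4588] yaw 0.05185870473801578 F [-0.4499 -0.7455 -0.1579] open 0.0930499809917499 gf 0.0
```

View pics/w2b.png

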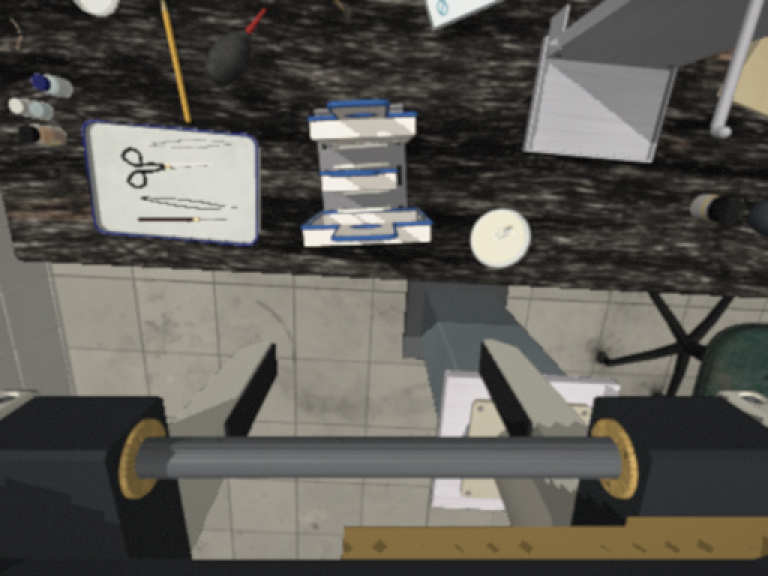

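```bash
python3 -c "
import cv2
im=cv2.imread('pics/w2.png')[60:170,195:295]
cv2.imwrite('pics/w2c.png',cv2.resize(im,None,fx=5.4,fy=5.4,interpolation=2))"
```

```text
(no output)
```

View pics/w2c.png

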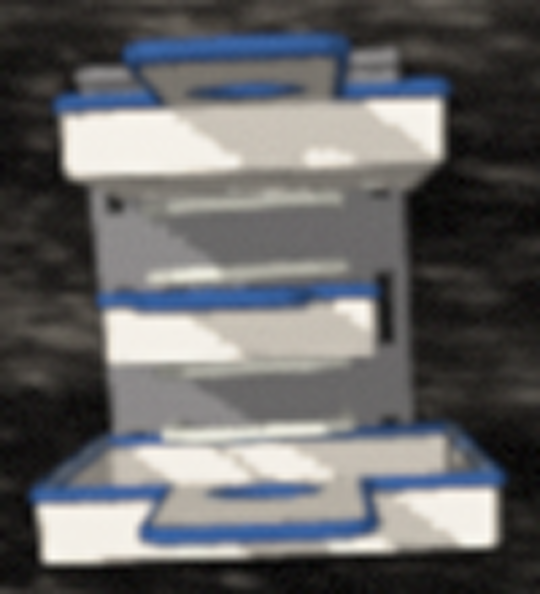

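The close-up shows the tops of the tabs as blue bars: medium (128,50)–(348,43), small about (228,297), large (145,535)–(377,524). I'll back-project these at the known heights.

```bash
python3 - <<'E'
from mv import *
v=np.load('w2.npy'); R=Ro.from_rotvec(v[3:]).as_matrix(); m=robot.camera_model('wrist'); T=np.array(m['mount'])
def ray(u,w,z,crop=True):
    if crop: u,w=195+u/5.4-.5,60+w/5.4-.5
    d=R@(T[:3,:3]@[(u-m['cx'])/m['fx'],(w-m['cy'])/m['fy'],1]); o=v[:3]+R@T[:3,3]
    return o+d*(z-o[2])/d[2]
for n,a,b,z in [('D',(126,49),(350,42),.246),('L',(143,534),(379,522),.261),('Srim',(98,301),(380,291),.117),('Lrim',(30,492),(505,476),.173),('Drim',(55,104),(450,86),.145)]:
    p,q=ray(*a,z),ray(*b,z); print(n,(p+q)/2,np.linalg.norm(p-q),'yaw',np.arctan2(*(p-q)[:2])*-1)
print('Stab',ray(228,297,.231))
print('hooktip',ray(722/1.5,131/1.5,.255,False))
E
```

```text
D [0.561  0.3245 0.246 ] 0.05687404614814282 yaw 0.08061209298217567
L [0.441  0.3131 0.261 ] 0.06351039744743665 yaw 0.10339465685701558
Srim [0.4985 0.3281 0.117 ] 0.09940341034510952 yaw 0.08619960777022538
Lrim [0.4409 0.314  0.173 ] 0.15546347607714772 yaw 0.08587572317839774
Drim [0.5608 0.3248 0.145 ] 0.12685685677609487 yaw 0.09407536837809298
Stab [0.4996 0.3257 0.231 ]
hooktip [ 0.5529 -0.0078  0.255 ]
```

```bash
python3 -c "
from mv import *
rel((.497,.3265,.33,.09),(.497,.3265,.194,.09))"
```

```text
t 3.5 tcp [0.4223 0.2991 0.4587] yaw 0.05200897400395192 F [-0.0723  0.2564  0.3399] open 0.09316910112431794 gf 0.0
[0.0758, -0.0235, 0.1288, -0.0, -0.1, -2.2]
[0.0757, -0.0234, 0.2648, -0.0, -0.1, -2.2]
```

>>> {"op": "carry_out", "data": {
  "rows": [
    [0.0758, -0.0235, 0.06, 0, 0, -2.2],
    [0.0758, -0.0235, 0.129, 0, 0, -2.2],
    [0.0758, -0.0235, 0.129, 0, 0, -2.2],
    [0.0758, -0.0235, 0.15, 0, 0, -2.2],
    [0.0758, -0.0235, 0.19, 0, 0, -2.2],
    [0.0758, -0.0235, 0.22, 0, 0, -2.2],
    [0.0758, -0.0235, 0.22, 0, 0, -2.2],
    [0.0758, -0.0235, 0.22, 0, 0, -2.2]
  ]
}}

```text
t: 4.5
tool_pos: [0.4973, 0.3275, 0.2398]
orientation: [-3.137, -0.143, -0.003]
force: [0.7, 0.3, 0.8]
opening: 0.0931
gripper_force: 0.0
```

```bash
python3 -c "
from mv import *
rel((.497,.3265,.194,.09)); s=robot.read_state(); snap(['wrist','scene'],'w3'); np.save('w3.npy',np.r_[s['tool_pos'],s['orientation']])
im=cv2.imread('pics/w3.png'); cv2.imwrite('pics/w3b.png',im[:,:512])
cv2.imwrite('pics/w3b.png',np.hstack([cv2.resize(im[100:384,130:380],(440,500),interpolation=2),cv2.resize(im[180:360,512+140:512+260],(333,500),interpolation=2)]))"
```

```text
t 4.5 tcp [0.4973 0.3275 0.2398] yaw 0.09134886799559092 F [0.6931 0.3199 0.7853] open 0.09312806366132441 gf 0.0
[-0.0005, 0.001, 0.0458, -0.0, -0.1, 0.1]
```

View pics/w3b.png

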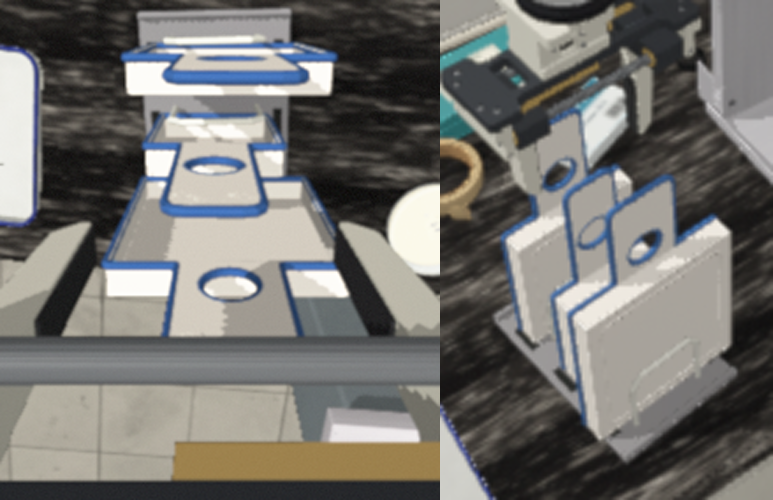

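The fingers are astride the small tab column, whose top edge lies at about (215,209) in the left crop. I'll check this numerically.

```bash
python3 - <<'E'
from mv import *
v=np.load('w3.npy'); R=Ro.from_rotvec(v[3:]).as_matrix(); m=robot.camera_model('wrist'); T=np.array(m['mount'])
def ray(u,w,z):
    u,w=130+u/1.76,100+w/1.7606
    d=R@(T[:3,:3]@[(u-m['cx'])/m['fx'],(w-m['cy'])/m['fy'],1]); o=v[:3]+R@T[:3,3]
    return o+d*(z-o[2])/d[2]
for n,a,z in [('S',(162,209),.231),('S',(267,211),.231),('Srim',(145,147),.117),('D',(235,78),.246),('Seye',(214,165),.167)]: print(n,ray(*a,z))
c=np.linalg.inv(T)@[0,0,0,1]; print('tcp px',(m['fx']*c[0]/c[2]+m['cx']-130)*1.76,(m['fy']*c[1]/c[2]+m['cy']-100)*1.76)
E
```

```text
S [0.4969 0.3511 0.231 ]
S [0.5003 0.3039 0.231 ]
Srim [0.4932 0.3749 0.117 ]
D [0.5597 0.3253 0.246 ]
Seye [0.5001 0.328  0.167 ]
tcp px 214.26223120239868 220.54398402895518
```

>>> {"op": "carry_out", "data": {
  "rows": [
    [0.001, 0, 0.025, 0, 0, 0],
    [0.001, 0, 0.046, 0, 0, 0],
    [0.001, 0, 0.046, 0, 0, 0],
    [0.001, 0, 0.046, 0, 0, 0]
  ]
}}

```text
t: 5.1
tool_pos: [0.4979, 0.3278, 0.1928]
orientation: [-3.138, -0.144, -0.001]
force: [0.9, -0.1, -0.3]
opening: 0.0932
gripper_force: 0.0
```

>>> {"op": "carry_out", "data": {
  "rows": [
    [0, 0, 0, 0, 0, 0],
    [0, 0, 0, 0, 0, 0],
    [0, 0, 0, 0, 0, 0],
    [0, 0, 0, 0, 0, 0],
    [0, 0, 0, 0, 0, 0],
    [0, 0, 0, 0, 0, 0]
  ],
  "jaw": 255,
  "force": 25
}}

```text
t: 5.85
tool_pos: [0.4976, 0.3276, 0.192]
orientation: [-3.138, -0.144, 0.0]
force: [-0.6, 0.9, 0.7]
opening: 0.0452
gripper_force: 25.0
```

>>> {"op": "carry_out", "data": {
  "rows": [
    [0, 0, -0.02, 0, 0, 0],
    [0, 0, -0.06, 0, 0, 0],
    [0, 0, -0.11, 0, 0, 0],
    [0, 0, -0.16, 0, 0, 0],
    [0, 0, -0.2, 0, 0, 0],
    [0, 0, -0.2, 0, 0, 0],
    [0, 0, -0.2, 0, 0, 0]
  ]
}}

```text
t: 6.72
tool_pos: [0.4976, 0.3275, 0.392]
orientation: [3.138, 0.144, 0.0]
force: [0.5, 0.1, -2.5]
opening: 0.0448
gripper_force: 25.0
```

```bash
python3 -c "
from mv import *
rel((.48,.12,.38,.03),(.475,-.005,.30,-.026))"
```

```text
t 6.725 tcp [0.4976 0.3275 0.392 ] yaw 0.09185220958167069 F [ 0.508   0.0812 -2.4896] open 0.04478873459920461 gf 24.999537840485573
[-0.0366, 0.2051, 0.012, 0.0, -0.0, 3.5]
[-0.053, 0.3291, 0.092, 0.0, -0.0, 6.8]
```

>>> {"op": "carry_out", "data": {
  "rows": [
    [-0.005, 0.03, 0, 0, 0, 0],
    [-0.015, 0.08, 0, 0, 0, 1],
    [-0.025, 0.13, 0, 0, 0, 2],
    [-0.037, 0.18, 0.012, 0, 0, 3.5],
    [-0.042, 0.23, 0.03, 0, 0, 4.5],
    [-0.048, 0.28, 0.06, 0, 0, 6],
    [-0.053, 0.315, 0.08, 0, 0, 6.8],
    [-0.053, 0.329, 0.092, 0, 0, 6.8],
    [-0.053, 0.329, 0.092, 0, 0, 6.8],
    [-0.053, 0.329, 0.092, 0, 0, 6.8]
  ]
}}

```text
t: 7.98
tool_pos: [0.4753, -0.0038, 0.3005]
orientation: [-3.141, 0.04, -0.001]
force: [-0.3, 0.3, -1.6]
opening: 0.0451
gripper_force: 25.0
```

```bash
python3 -c "
from mv import *
rel(); s=robot.read_state(); snap(['wrist','side'],'w4'); np.save('w4.npy',np.r_[s['tool_pos'],s['orientation']])
im=cv2.imread('pics/w4.png')
cv2.imwrite('pics/w4b.png',np.hstack([cv2.resize(im[0:240,140:360],(440,480),interpolation=2),cv2.resize(im[100:260,512+200:512+320],(360,480),interpolation=2)]))"
```

```text
t 7.975 tcp [ 0.4753 -0.0038  0.3005] yaw -0.02576341910067312 F [-0.3207  0.2871 -1.6022] open 0.045143132966731433 gf 24.999539628624916
```

View pics/w4b.png

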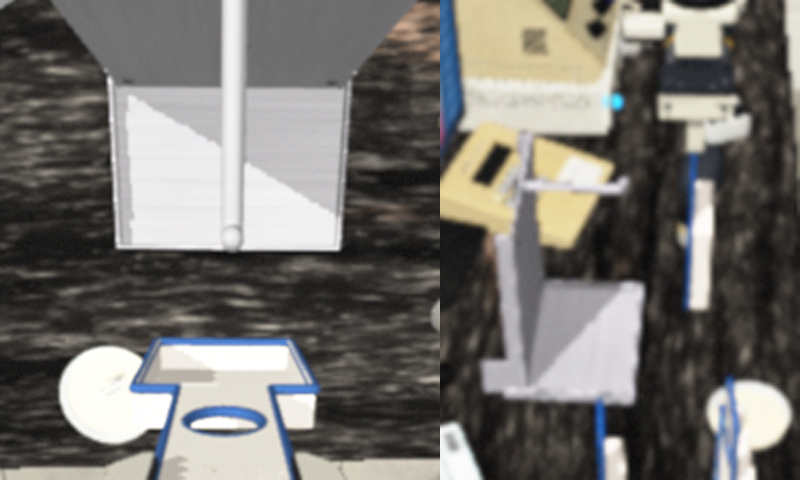

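The tray hangs square below the gripper. In the wrist crop the hook tip is at (232,237), the hook line runs up through (232,90), and the eye is at (224,420).

```bash
cat > ray.py <<'E'
from mv import *
m=robot.camera_model('wrist'); T=np.array(m['mount'])
def ray(f,u,w,z):
    v=np.load(f); R=Ro.from_rotvec(v[3:]).as_matrix()
    d=R@(T[:3,:3]@[(u-m['cx'])/m['fx'],(w-m['cy'])/m['fy'],1]); o=v[:3]+R@T[:3,3]
    return o+d*(z-o[2])/d[2]
E
python3 - <<'E'
from ray import *
P=lambda u,w,z:ray('w4.npy',140+u/2,w/2,z)
a=P(232,236,.258);b=P(232.5,195,.248);c=P(233,20,.248); print(a,b,c,'yaw',np.arctan2(*(c-b)[[1,0]]))
l,r=P(114,248,.018),P(342,249,.018); print('trough front',(l+r)/2,np.linalg.norm(l-r),'yaw',-np.arctan2(*(l-r)[:2]))
print('eye',P(224,420,.274))
E
```

```text
[ 0.553  -0.0093  0.258 ] [ 0.5695 -0.01    0.248 ] [ 0.6332 -0.0115  0.248 ] yaw -0.023423515980216927
trough front [ 0.537 -0.009  0.018] 0.19450928377422377 yaw -0.029578657541925287
eye [ 0.4778 -0.0041  0.274 ]
```

```bash
python3 - <<'E'
from fit import *
def X(c,u,v,z):
    m=M[c];R=np.array(m['R']);o=-R.T@np.array(m['t']);d=R.T@[(u-m['cx'])/m['fx'],(v-m['cy'])/m['fy'],1];return o+d*(z-o[2])/d[2]
for z in (0,.05,.1,.2):
    for u,v in ((212,167),(326,134)): p=X('scene',u,v,z); print(z,p,(proj('side',p)-[180,140])*3.333)
E
```

```text
0 [0.9515 0.0002 0.    ] [-94.6504 250.2485]
0 [ 0.8671 -0.4608  0.    ] [42.1023  0.9901]
0.05 [0.8986 0.0312 0.05  ] [-59.1782 238.7874]
0.05 [ 0.8182 -0.4075  0.05  ] [70.2439 -5.6004]
0.1 [0.8456 0.0622 0.1   ] [-21.0841 226.4792]
0.1 [ 0.7694 -0.3541  0.1   ] [100.6134 -12.7125]
0.2 [0.7398 0.1242 0.2   ] [ 64.2254 198.9156]
0.2 [ 0.6717 -0.2475  0.2   ] [169.1851 -28.7712]
```

>>> {"op": "carry_out", "data": {
  "rows": [
    [0, 0.0033, 0.0255, 0, 0, 0],
    [0, 0.0033, 0.0255, 0, 0, 0],
    [0.03, 0.0033, 0.0255, 0, 0, 0],
    [0.05, 0.0033, 0.0255, 0, 0, 0],
    [0.06, 0.0033, 0.0255, 0, 0, 0],
    [0.07, 0.0033, 0.0255, 0, 0, 0],
    [0.08, 0.0033, 0.0255, 0, 0, 0],
    [0.09, 0.0033, 0.0255, 0, 0, 0],
    [0.1, 0.0033, 0.0255, 0, 0, 0],
    [0.11, 0.0033, 0.0255, 0, 0, 0],
    [0.11, 0.0033, 0.0255, 0, 0, 0]
  ]
}}

```text
t: 9.45
tool_pos: [0.5854, -0.0112, 0.2742]
orientation: [-3.141, 0.042, 0.001]
force: [0.8, 0.1, -2.3]
opening: 0.045
gripper_force: 25.0
```

```bash
python3 -c "
from mv import *
rel(); snap(['scene','side'],'w5')
im=cv2.imread('pics/w5.png')
cv2.imwrite('pics/w5b.png',np.hstack([cv2.resize(im[120:270,220:345],(400,480),interpolation=2),cv2.resize(im[100:240,512+200:512+310],(377,480),interpolation=2)]))"
```

```text
t 9.45 tcp [ 0.5854 -0.0112  0.2742] yaw -0.026875818814689485 F [ 0.7861  0.1357 -2.2759] open 0.04498219688490131 gf 24.99943971633911
```

View pics/w5b.png

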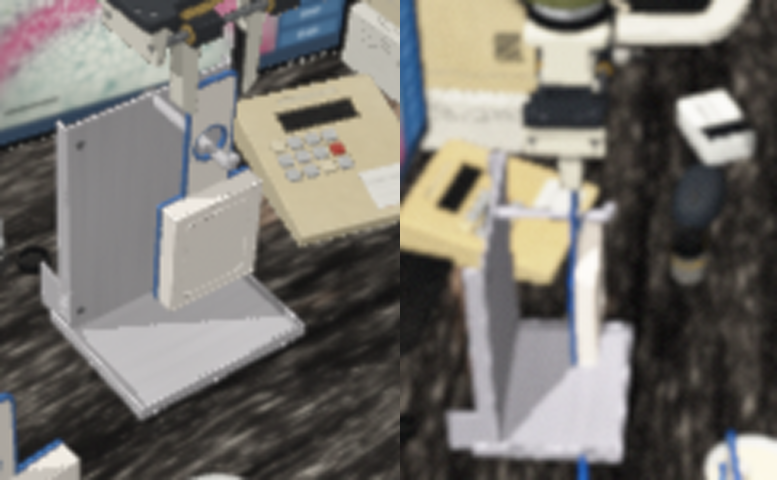

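The eye is threaded on the hook. I'll carry it back, lower it and let go.

>>> {"op": "carry_out", "data": {
  "rows": [
    [0.015, 0, 0, 0, 0, 0],
    [0.03, 0, 0, 0, 0, 0],
    [0.045, 0, 0, 0, 0, 0],
    [0.055, 0, 0, 0, 0, 0],
    [0.055, 0, 0.005, 0, 0, 0],
    [0.055, 0, 0.01, 0, 0, 0],
    [0.055, 0, 0.0155, 0, 0, 0],
    [0.055, 0, 0.0155, 0, 0, 0],
    [0.055, 0, 0.0155, 0, 0, 0]
  ]
}}

```text
t: 10.68
tool_pos: [0.6397, -0.0126, 0.2589]
orientation: [3.141, -0.042, -0.0]
force: [0.0, -0.1, -1.5]
opening: 0.0448
gripper_force: 25.0
```

>>> {"op": "carry_out", "data": {
  "rows": [
    [0, 0, 0, 0, 0, 0],
    [0, 0, 0, 0, 0, 0],
    [0, 0, 0, 0, 0, 0],
    [0, 0, 0, 0, 0, 0],
    [0, 0, 0, 0, 0, 0],
    [0, 0, 0, 0, 0, 0]
  ],
  "jaw": 0
}}

```text
t: 11.42
tool_pos: [0.6399, -0.0126, 0.259]
orientation: [3.141, -0.042, -0.0]
force: [-0.7, 0.1, -0.3]
opening: 0.0926
gripper_force: 0.0
```

>>> {"op": "carry_out", "data": {
  "rows": [
    [0, 0, -0.03, 0, 0, 0],
    [0, 0, -0.08, 0, 0, 0],
    [-0.04, 0, -0.11, 0, 0, 0],
    [-0.09, 0, -0.11, 0, 0, 0],
    [-0.09, 0, -0.11, 0, 0, 0],
    [-0.09, 0, -0.11, 0, 0, 0]
  ]
}}

```text
t: 12.18
tool_pos: [0.5502, -0.0102, 0.3694]
orientation: [3.141, -0.042, 0.002]
force: [-1.2, 0.8, 0.2]
opening: 0.093
gripper_force: 0.0
```

```bash
cat > chk.py <<'E'
from fit import *
def pts(c,q,h,w,W,z0,e):  # expected bbox of hung tray q=(x,y,yaw), bottom z0
    P=[(sx*.012,sy*W/2,z0+z) for sx in(-1,1) for sy in(-1,1) for z in(0,h)]+[(.012,sy*w/2,z0+e+.064) for sy in(-1,1)]
    a=np.array([proj(c,place(q,p)) for p in P]); return a.min(0),a.max(0)
D={'small':(.109,.046,.094,.159),'medium':(.137,.054,.122,.174),'large':(.165,.062,.150,.189)}
def check(n,ex,S=(.611,-.0108,-.026)):
    h,w,W,e=D[n]; t=place(S,np.array([ex-.0095,0,0])); q=(t[0],t[1],S[2])
    for c in('scene','side'):
        robot.read_camera(c)
        for o in robot.outline_of(c,'tray_'+n)[:3]:
            ys,xs=np.nonzero(o['pixels']); print(c,n,round(o['conf'],2),(xs.min(),ys.min()),(xs.max(),ys.max()))
        print('  expect',*pts(c,q,h,w,W,.234-e,e))
E
python3 -c "
from chk import *
from mv import rel
check('small',.033); rel((.54,.32,.40,.085),(.56,.3245,.30,.085))"
```

```text
scene small 0.95 (np.int64(253), np.int64(137)) (np.int64(287), np.int64(205))
scene small 0.75 (np.int64(186), np.int64(243)) (np.int64(245), np.int64(337))
  expect [256.2747 135.154 ] [288.6261 209.4664]
side small 0.58 (np.int64(229), np.int64(147)) (np.int64(240), np.int64(208))
  expect [229.9736 144.6185] [242.128  209.0805]
t 12.375 tcp [ 0.5507 -0.0103  0.3686] yaw -0.026803334613536876 F [ 0.8789 -0.0984  0.0413] open 0.0927374678991498 gf 0.0
[-0.0195, -0.3299, -0.0314, -0.0, 0.0, -6.4]
[0.0004, -0.3349, 0.0686, -0.0, 0.0, -6.4]
```

The small tray hangs where expected. Next is the medium tray.

>>> {"op": "carry_out", "data": {
  "rows": [
    [-0.01, -0.05, -0.025, 0, 0, 0],
    [-0.015, -0.11, -0.03, 0, 0, -2],
    [-0.015, -0.17, -0.03, 0, 0, -4],
    [-0.01, -0.23, -0.02, 0, 0, -6.4],
    [-0.005, -0.29, -0.01, 0, 0, -6.4],
    [0, -0.335, 0.03, 0, 0, -6.4],
    [0, -0.335, 0.0686, 0, 0, -6.4],
    [0, -0.335, 0.0686, 0, 0, -6.4],
    [0, -0.335, 0.0686, 0, 0, -6.4],
    [0, -0.335, 0.0686, 0, 0, -6.4]
  ]
}}

```text
t: 13.62
tool_pos: [0.5602, 0.3246, 0.3036]
orientation: [-3.137, -0.132, -0.007]
force: [0.4, -0.4, 0.7]
opening: 0.0931
gripper_force: 0.0
```

```bash
python3 - <<'E'
from ray import *
s=robot.read_state(); np.save('w6.npy',np.r_[s['tool_pos'],s['orientation']]); robot.read_camera('wrist')
for n in('tray_medium','tray_medium_eye','tray_large'):
  for o in robot.outline_of('wrist',n)[:2]:
    p=o['pixels']; ys,xs=np.nonzero(p); print(n,round(o['conf'],2),o['pixel'],xs.min(),xs.max(),ys.min(),ys.max())
    b=ys.max(); 
    for r in range(b-6,b+1,3): x=xs[ys==r]; print('   ',r,x.min(),x.max(),ray('w6.npy',(x.min()+x.max())/2,r,.246))
rel((.5595,.3247,.207,.085))
E
```

```text
tray_medium 0.9 [250.1, 182.7] 204 298 159 205
    199 222 280 [0.5624 0.3256 0.246 ]
    202 223 279 [0.5594 0.3253 0.246 ]
    205 229 238 [0.5549 0.3421 0.246 ]
tray_medium 0.35 [337.1, 54.1] 300 378 18 85
    79 308 331 [0.6742 0.2766 0.246 ]
    82 309 323 [0.6716 0.2792 0.246 ]
    85 311 315 [0.669  0.2814 0.246 ]
tray_medium_eye 0.95 [252.1, 182.5] 204 298 159 204
    198 222 280 [0.5635 0.3257 0.246 ]
    201 223 279 [0.5604 0.3254 0.246 ]
    204 226 274 [0.5573 0.3261 0.246 ]
tray_medium_eye 0.22 [508.6, 226.3] 507 511 221 233
    227 507 511 [0.555  0.0665 0.246 ]
    230 507 511 [0.5518 0.0653 0.246 ]
    233 509 511 [0.5487 0.0631 0.246 ]
tray_large 0.92 [251.0, 257.0] 197 308 220 291
    285 224 279 [0.4655 0.317  0.246 ]
    288 225 279 [0.4618 0.3161 0.246 ]
    291 239 250 [0.4573 0.3239 0.246 ]
t 13.825 tcp [0.5595 0.3245 0.3019] yaw 0.08431902804078832 F [-0.6061 -0.1197 -0.082 ] open 0.09293788938393562 gf 0.0
[-0.0002, -0.0001, 0.0949, -0.0, -0.1, -0.0]
```

>>> {"op": "carry_out", "data": {
  "rows": [
    [0, -0.001, 0.04, 0, 0, 0],
    [0, -0.001, 0.07, 0, 0, 0],
    [0, -0.001, 0.095, 0, 0, 0],
    [0, -0.001, 0.095, 0, 0, 0],
    [0, -0.001, 0.095, 0, 0, 0]
  ]
}}

```text
t: 14.45
tool_pos: [0.5594, 0.3259, 0.207]
orientation: [-3.138, -0.133, -0.003]
force: [-1.1, -0.3, 0.1]
opening: 0.0924
gripper_force: 0.0
```

>>> {"op": "carry_out", "data": {
  "rows": [
    [0, 0, 0, 0, 0, 0],
    [0, 0, 0, 0, 0, 0],
    [0, 0, 0, 0, 0, 0],
    [0, 0, 0, 0, 0, 0],
    [0, 0, 0, 0, 0, 0],
    [0, 0, 0, 0, 0, 0]
  ],
  "jaw": 255,
  "force": 25
}}

```text
t: 15.2
tool_pos: [0.5589, 0.3256, 0.2055]
orientation: [3.139, 0.133, 0.0]
force: [0.3, -0.5, 0.1]
opening: 0.0531
gripper_force: 25.0
```

>>> {"op": "carry_out", "data": {
  "rows": [
    [0, 0, -0.02, 0, 0, 0],
    [0, 0, -0.06, 0, 0, 0],
    [0, 0, -0.11, 0, 0, 0],
    [0, 0, -0.16, 0, 0, 0],
    [0, 0, -0.2, 0, 0, 0],
    [0, 0, -0.2, 0, 0, 0],
    [0, 0, -0.2, 0, 0, 0]
  ]
}}

```text
t: 16.08
tool_pos: [0.5588, 0.3257, 0.4053]
orientation: [-3.139, -0.133, 0.0]
force: [-0.1, -0.1, -0.3]
opening: 0.0533
gripper_force: 25.0
```

```bash
python3 -c "
from mv import *
rel((.475,-.0071,.302,-.026))"
```

```text
t 16.075 tcp [0.5588 0.3257 0.4053] yaw 0.0848673015030689 F [-0.0931 -0.1321 -0.2798] open 0.05333483952222058 gf 24.999139308929443
[-0.1117, 0.3245, 0.1033, -0.0, 0.0, 6.4]
```

>>> {"op": "carry_out", "data": {
  "rows": [
    [0, 0.04, 0, 0, 0, 0],
    [-0.005, 0.09, 0, 0, 0, 1],
    [-0.02, 0.13, 0, 0, 0, 2],
    [-0.05, 0.165, 0, 0, 0, 3],
    [-0.08, 0.2, 0.01, 0, 0, 4],
    [-0.105, 0.24, 0.03, 0, 0, 5],
    [-0.112, 0.29, 0.06, 0, 0, 6],
    [-0.112, 0.325, 0.103, 0, 0, 6.4],
    [-0.112, 0.325, 0.103, 0, 0, 6.4],
    [-0.112, 0.325, 0.103, 0, 0, 6.4],
    [-0.112, 0.325, 0.103, 0, 0, 6.4]
  ]
}}

```text
t: 17.45
tool_pos: [0.4754, -0.0067, 0.3037]
orientation: [-3.141, 0.04, -0.003]
force: [-0.3, -0.1, -1.0]
opening: 0.0533
gripper_force: 25.0
```

```bash
python3 - <<'E'
from ray import *
rel((.475,-.0071,.2735,-.026))
s=robot.read_state(); np.save('w7.npy',np.r_[s['tool_pos'],s['orientation']]); im=robot.read_camera('wrist')
cv2.imwrite('pics/w7.png',im[:,:,::-1])
for o in robot.outline_of('wrist','tray_medium')[:1]:
    p=o['pixels']; ys,xs=np.nonzero(p); print(round(o['conf'],2),o['pixel'],xs.min(),xs.max(),ys.min(),ys.max())
    for r in range(190,226,5): x=xs[ys==r]; print(r,x.min(),x.max(),x.size)
E
```

```text
t 17.45 tcp [ 0.4754 -0.0067  0.3037] yaw -0.025472871167421546 F [-0.3227 -0.1338 -0.9656] open 0.05332280800971092 gf 24.999240785837173
[-0.0004, 0.0004, 0.0302, -0.0, -0.1, 0.0]
0.75 [251.6, 208.3] 189 315 167 256
190 194 311 118
195 190 314 125
200 189 314 126
205 191 312 122
210 191 312 122
215 192 311 120
220 211 290 80
225 212 290 79
```

>>> {"op": "carry_out", "data": {
  "rows": [
    [0, 0, 0.03, 0, 0, 0],
    [0, 0, 0.03, 0, 0, 0],
    [0.03, 0, 0.03, 0, 0, 0],
    [0.05, 0, 0.03, 0, 0, 0],
    [0.065, 0, 0.03, 0, 0, 0],
    [0.08, 0, 0.03, 0, 0, 0],
    [0.095, 0, 0.03, 0, 0, 0],
    [0.105, 0, 0.03, 0, 0, 0],
    [0.105, 0, 0.03, 0, 0, 0],
    [0.105, 0, 0.038, 0, 0, 0],
    [0.105, 0, 0.0445, 0, 0, 0],
    [0.105, 0, 0.0445, 0, 0, 0]
  ]
}}

```text
t: 19.05
tool_pos: [0.5792, -0.0104, 0.2574]
orientation: [-3.141, 0.042, 0.001]
force: [-0.1, 0.4, -0.5]
opening: 0.0532
gripper_force: 25.0
```

```bash
python3 -c "
from chk import *
from mv import rel
rel((.628,-.0112,.259,-.026))
check('small',.03);check('medium',-.03)"
```

```text
t 19.05 tcp [ 0.5792 -0.0104  0.2574] yaw -0.026888218940776903 F [-0.1359  0.4111 -0.496 ] open 0.053189363323325974 gf 24.999081194400787
[0.0488, -0.0005, -0.0017, -0.0, 0.0, -0.1]
scene small 0.61 (np.int64(253), np.int64(148)) (np.int64(286), np.int64(206))
  expect [256.8582 135.6948] [289.2737 210.0612]
side small 0.85 (np.int64(229), np.int64(148)) (np.int64(239), np.int64(208))
  expect [230.9134 144.6451] [242.9581 209.1137]
scene medium 0.62 (np.int64(265), np.int64(148)) (np.int64(307), np.int64(226))
  expect [264.7658 146.3278] [306.9055 227.9245]
side medium 0.63 (np.int64(249), np.int64(161)) (np.int64(259), np.int64(214))
side medium 0.47 (np.int64(188), np.int64(241)) (np.int64(214), np.int64(272))
side medium 0.39 (np.int64(213), np.int64(144)) (np.int64(266), np.int64(233))
  expect [249.6173 144.4354] [259.9044 215.7358]
```

>>> {"op": "carry_out", "data": {
  "rows": [
    [0, 0, -0.002, 0, 0, 0],
    [0.015, 0, -0.002, 0, 0, 0],
    [0.03, 0, -0.002, 0, 0, 0],
    [0.04, 0, -0.002, 0, 0, 0],
    [0.049, 0, -0.002, 0, 0, 0],
    [0.049, 0, -0.002, 0, 0, 0],
    [0.049, 0, 0, 0, 0, 0],
    [0.049, 0, 0, 0, 0, 0]
  ]
}}

```text
t: 20.45
tool_pos: [0.6284, -0.0117, 0.2577]
orientation: [-3.141, 0.042, 0.001]
force: [0.3, -0.4, -0.9]
opening: 0.0532
gripper_force: 25.0
```

>>> {"op": "carry_out", "data": {
  "rows": [
    [0, 0, 0, 0, 0, 0],
    [0, 0, 0, 0, 0, 0],
    [0, 0, 0, 0, 0, 0],
    [0, 0, 0, 0, 0, 0],
    [0, 0, 0, 0, 0, 0],
    [0, 0, 0, 0, 0, 0]
  ],
  "jaw": 0
}}

```text
t: 21.2
tool_pos: [0.6287, -0.0118, 0.2579]
orientation: [3.141, -0.042, -0.0]
force: [0.6, 0.3, -0.6]
opening: 0.093
gripper_force: 0.0
```

>>> {"op": "carry_out", "data": {
  "rows": [
    [0, 0, -0.03, 0, 0, 0],
    [0, 0, -0.08, 0, 0, 0],
    [-0.04, 0, -0.11, 0, 0, 0],
    [-0.09, 0, -0.11, 0, 0, 0],
    [-0.09, 0, -0.11, 0, 0, 0],
    [-0.09, 0, -0.11, 0, 0, 0]
  ]
}}

```text
t: 21.95
tool_pos: [0.539, -0.0094, 0.3682]
orientation: [3.141, -0.042, 0.002]
force: [0.3, 0.4, -0.5]
opening: 0.093
gripper_force: 0.0
```

```bash
python3 -c "
from chk import *
from mv import rel
check('medium',.018);check('small',.03); rel((.439,.313,.32,.09))"
```

```text
scene medium 0.55 (np.int64(252), np.int64(139)) (np.int64(292), np.int64(212))
scene medium 0.16 (np.int64(186), np.int64(243)) (np.int64(244), np.int64(337))
  expect [255.2345 137.3852] [296.0737 218.0014]
side medium 0.6 (np.int64(232), np.int64(162)) (np.int64(242), np.int64(214))
  expect [234.5436 144.0111] [246.7391 215.19  ]
scene small 0.71 (np.int64(266), np.int64(139)) (np.int64(278), np.int64(162))
  expect [256.8582 135.6948] [289.2737 210.0612]
side small 0.65 (np.int64(229), np.int64(156)) (np.int64(234), np.int64(207))
  expect [230.9134 144.6451] [242.9581 209.1137]
t 22.35 tcp [ 0.5391 -0.0094  0.3675] yaw -0.026782063914500755 F [ 0.1955  0.1185 -0.0964] open 0.09292147678797318 gf 0.0
[-0.1087, -0.3196, 0.0476, -0.0, 0.0, -6.7]
```

>>> {"op": "carry_out", "data": {
  "rows": [
    [-0.03, -0.04, 0, 0, 0, 0],
    [-0.06, -0.09, 0, 0, 0, -2],
    [-0.08, -0.15, 0.01, 0, 0, -4],
    [-0.1, -0.21, 0.02, 0, 0, -6],
    [-0.109, -0.27, 0.03, 0, 0, -6.7],
    [-0.109, -0.32, 0.048, 0, 0, -6.7],
    [-0.109, -0.32, 0.048, 0, 0, -6.7],
    [-0.109, -0.32, 0.048, 0, 0, -6.7],
    [-0.109, -0.32, 0.048, 0, 0, -6.7]
  ]
}}

```text
t: 23.48
tool_pos: [0.439, 0.3126, 0.3207]
orientation: [-3.138, -0.139, -0.002]
force: [0.3, -0.6, -0.1]
opening: 0.0927
gripper_force: 0.0
```

```bash
python3 - <<'E'
from ray import *
s=robot.read_state(); np.save('w8.npy',np.r_[s['tool_pos'],s['orientation']]); robot.read_camera('wrist')
for n in('tray_large','tray_large_eye'):
  for o in robot.outline_of('wrist',n)[:1]:
    p=o['pixels']; ys,xs=np.nonzero(p); print(n,round(o['conf'],2),o['pixel'],xs.min(),xs.max(),ys.min(),ys.max())
    b=ys.max(); 
    for r in range(b-6,b+1,2): x=xs[ys==r]; print('   ',r,x.min(),x.max(),ray('w8.npy',x.min(),r,.261),ray('w8.npy',x.max(),r,.261))
rel((.439,.313,.222,.09))
E
```

```text
tray_large 0.62 [251.1, 180.7] 191 310 155 204
    198 216 283 [0.4383 0.3476 0.261 ] [0.4441 0.2825 0.261 ]
    200 217 282 [0.4363 0.3465 0.261 ] [0.442  0.2832 0.261 ]
    202 219 279 [0.4345 0.3444 0.261 ] [0.4397 0.2859 0.261 ]
    204 229 259 [0.4333 0.3346 0.261 ] [0.4359 0.3052 0.261 ]
tray_large_eye 0.97 [250.3, 179.1] 191 310 155 204
    198 217 283 [0.4384 0.3466 0.261 ] [0.4441 0.2825 0.261 ]
    200 218 283 [0.4364 0.3455 0.261 ] [0.4421 0.2822 0.261 ]
    202 221 280 [0.4346 0.3425 0.261 ] [0.4398 0.2849 0.261 ]
    204 231 272 [0.4334 0.3326 0.261 ] [0.437  0.2925 0.261 ]
t 23.625 tcp [0.439  0.3126 0.3207] yaw 0.08848367536084836 F [ 0.0729 -0.0233  0.1732] open 0.09321798994591123 gf 0.0
[-0.0001, -0.0003, 0.0987, -0.0, -0.1, -0.1]
```

>>> {"op": "carry_out", "data": {
  "rows": [
    [0, -0.0015, 0.04, 0, 0, 0],
    [0, -0.0015, 0.07, 0, 0, 0],
    [0, -0.0015, 0.099, 0, 0, 0],
    [0, -0.0015, 0.099, 0, 0, 0],
    [0, -0.0015, 0.099, 0, 0, 0]
  ]
}}

```text
t: 24.25
tool_pos: [0.439, 0.315, 0.2225]
orientation: [-3.138, -0.141, -0.003]
force: [-0.6, -0.5, 0.5]
opening: 0.0933
gripper_force: 0.0
```

>>> {"op": "carry_out", "data": {
  "rows": [
    [0, 0, 0, 0, 0, 0],
    [0, 0, 0, 0, 0, 0],
    [0, 0, 0, 0, 0, 0],
    [0, 0, 0, 0, 0, 0],
    [0, 0, 0, 0, 0, 0],
    [0, 0, 0, 0, 0, 0]
  ],
  "jaw": 255,
  "force": 30
}}

```text
t: 25.0
tool_pos: [0.4384, 0.315, 0.2212]
orientation: [-3.138, -0.141, -0.001]
force: [0.5, -1.2, 2.7]
opening: 0.0615
gripper_force: 30.0
```

>>> {"op": "carry_out", "data": {
  "rows": [
    [0, 0, -0.02, 0, 0, 0],
    [0, 0, -0.05, 0, 0, 0],
    [0, 0, -0.09, 0, 0, 0],
    [0, 0, -0.13, 0, 0, 0],
    [0, 0, -0.16, 0, 0, 0],
    [0, 0, -0.16, 0, 0, 0],
    [0, 0, -0.16, 0, 0, 0]
  ]
}}

```text
t: 25.88
tool_pos: [0.438, 0.3149, 0.3796]
orientation: [3.138, 0.142, -0.002]
force: [0.2, -0.4, -2.8]
opening: 0.0612
gripper_force: 30.0
```

```bash
python3 -c "
from mv import *
rel((.475,-.0071,.302,-.026))"
```

```text
t 25.875 tcp [0.438  0.3149 0.3796] yaw 0.09017025843901598 F [ 0.1847 -0.428  -2.8147] open 0.06118617979192257 gf 29.99799393117428
[0.008, 0.3239, 0.0778, 0.0, 0.1, 6.7]
```

>>> {"op": "carry_out", "data": {
  "rows": [
    [0, 0.04, 0, 0, 0, 0],
    [0, 0.09, 0, 0, 0, 1],
    [0, 0.14, 0, 0, 0, 2],
    [0, 0.19, 0.01, 0, 0, 4],
    [0, 0.24, 0.03, 0, 0, 5],
    [0.005, 0.29, 0.06, 0, 0, 6],
    [0.008, 0.324, 0.078, 0, 0, 6.7],
    [0.008, 0.324, 0.078, 0, 0, 6.7],
    [0.008, 0.324, 0.078, 0, 0, 6.7],
    [0.008, 0.324, 0.078, 0, 0, 6.7]
  ]
}}

```text
t: 27.12
tool_pos: [0.4755, -0.006, 0.3033]
orientation: [-3.141, 0.04, -0.001]
force: [0.5, -0.6, -1.4]
opening: 0.0613
gripper_force: 30.0
```

```bash
python3 - <<'E'
from ray import *
rel((.475,-.0071,.274,-.026))
robot.read_camera('wrist')
for o in robot.outline_of('wrist','tray_large')[:1]:
    p=o['pixels']; ys,xs=np.nonzero(p); print(round(o['conf'],2),o['pixel'],xs.min(),xs.max(),ys.min(),ys.max())
    for r in range(190,231,8): x=xs[ys==r]; print(r,x.min(),x.max(),x.size)
E
```

```text
t 27.125 tcp [ 0.4755 -0.006   0.3033] yaw -0.025356759333870615 F [ 0.5447 -0.588  -1.422 ] open 0.06127365012492324 gf 29.996665567159653
[-0.0005, 0.0011, 0.0293, -0.0, -0.0, 0.0]
0.97 [250.6, 206.9] 170 334 164 257
190 179 325 147
198 172 332 161
206 172 332 161
214 173 331 159
222 174 330 157
230 207 296 90
```

>>> {"op": "carry_out", "data": {
  "rows": [
    [0, 0.001, 0.029, 0, 0, 0],
    [0, 0.001, 0.029, 0, 0, 0],
    [0.03, 0.001, 0.029, 0, 0, 0],
    [0.045, 0.001, 0.029, 0, 0, 0],
    [0.06, 0.001, 0.029, 0, 0, 0],
    [0.075, 0.001, 0.029, 0, 0, 0],
    [0.09, 0.001, 0.029, 0, 0, 0],
    [0.1, 0.001, 0.029, 0, 0, 0],
    [0.1, 0.001, 0.029, 0, 0, 0],
    [0.1, 0.001, 0.037, 0, 0, 0],
    [0.1, 0.001, 0.0435, 0, 0, 0],
    [0.1, 0.001, 0.0435, 0, 0, 0]
  ]
}}

```text
t: 28.72
tool_pos: [0.5747, -0.0107, 0.2585]
orientation: [-3.141, 0.042, 0.002]
force: [-0.2, 0.1, -2.2]
opening: 0.061
gripper_force: 30.0
```

```bash
python3 -c "
from chk import *
from mv import rel
rel((.616,-.0112,.2595,-.026))
check('large',-.036);check('medium',.018)"
```

```text
t 28.725 tcp [ 0.5747 -0.0107  0.2585] yaw -0.026885825797268496 F [-0.2132  0.0974 -2.2203] open 0.0609615366035203 gf 29.996477141976357
[0.0413, -0.0006, -0.0011, -0.0, 0.1, -0.1]
scene large 0.77 (np.int64(261), np.int64(147)) (np.int64(311), np.int64(232))
  expect [261.9098 146.9613] [312.6341 234.8032]
side large 0.88 (np.int64(251), np.int64(155)) (np.int64(260), np.int64(220))
  expect [251.022  143.7482] [261.8282 221.7612]
scene medium 0.85 (np.int64(250), np.int64(142)) (np.int64(288), np.int64(213))
  expect [255.2345 137.3852] [296.0737 218.0014]
side medium 0.86 (np.int64(231), np.int64(146)) (np.int64(243), np.int64(214))
  expect [234.5436 144.0111] [246.7391 215.19  ]
```

>>> {"op": "carry_out", "data": {
  "rows": [
    [0, 0, -0.001, 0, 0, 0],
    [0.012, 0, -0.001, 0, 0, 0],
    [0.024, 0, -0.001, 0, 0, 0],
    [0.034, 0, -0.001, 0, 0, 0],
    [0.041, 0, -0.001, 0, 0, 0],
    [0.041, 0, -0.001, 0, 0, 0],
    [0.041, 0, 0.0005, 0, 0, 0],
    [0.041, 0, 0.0005, 0, 0, 0]
  ]
}}

```text
t: 30.12
tool_pos: [0.616, -0.0118, 0.2587]
orientation: [-3.141, 0.042, 0.0]
force: [-0.5, 0.6, -2.6]
opening: 0.0612
gripper_force: 30.0
```

>>> {"op": "carry_out", "data": {
  "rows": [
    [0, 0, 0, 0, 0, 0],
    [0, 0, 0, 0, 0, 0],
    [0, 0, 0, 0, 0, 0],
    [0, 0, 0, 0, 0, 0],
    [0, 0, 0, 0, 0, 0],
    [0, 0, 0, 0, 0, 0]
  ],
  "jaw": 0
}}

```text
t: 30.88
tool_pos: [0.6163, -0.0118, 0.2588]
orientation: [-3.141, 0.042, 0.0]
force: [-0.3, 0.2, -0.2]
opening: 0.0931
gripper_force: 0.0
```

>>> {"op": "carry_out", "data": {
  "rows": [
    [0, 0, -0.03, 0, 0, 0],
    [0, 0, -0.07, 0, 0, 0],
    [-0.015, 0, -0.09, 0, 0, 0],
    [-0.04, 0, -0.09, 0, 0, 0],
    [-0.04, 0, -0.09, 0, 0, 0],
    [-0.04, 0, -0.09, 0, 0, 0]
  ],
  "jaw": 255
}}

```text
t: 31.62
tool_pos: [0.5761, -0.0107, 0.3483]
orientation: [-3.141, 0.042, 0.001]
force: [0.5, 0.6, 0.2]
opening: 0.0376
gripper_force: 0.0
```

```bash
python3 -c "
from chk import *
from mv import rel
check('large',.005)
rel((.576,-.0095,.262,-.026)); snap(['scene','side'],'w9')
im=cv2.imread('pics/w9.png')
cv2.imwrite('pics/w9b.png',np.hstack([cv2.resize(im[120:270,220:345],(400,480),interpolation=2),cv2.resize(im[100:240,512+200:512+310],(377,480),interpolation=2)]))"
```

```text
scene large 0.82 (np.int64(250), np.int64(140)) (np.int64(301), np.int64(221))
  expect [253.798  139.2739] [303.2019 226.1823]
  expect [238.3093 143.3876] [250.7058 221.2841]
t 31.825 tcp [ 0.5765 -0.0107  0.3482] yaw -0.02685001002167856 F [ 0.0708 -0.5938 -0.5311] open 0.02186012705016393 gf 0.0
[-0.0004, -0.0012, 0.0862, -0.0, 0.1, -0.0]
```

View pics/w9b.png

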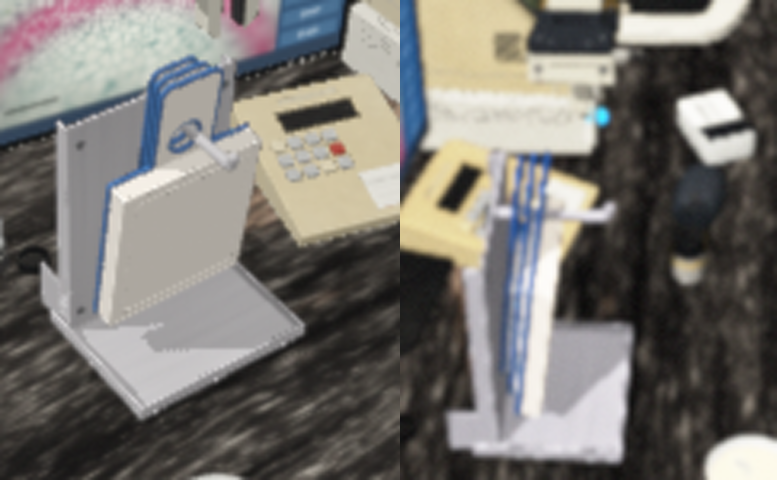

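All three trays are nested on the hook and leaning as described. I'll push back with closed fingers above the hook.

>>> {"op": "carry_out", "data": {
  "rows": [
    [0, -0.001, 0.04, 0, 0, 0],
    [0, -0.001, 0.08, 0, 0, 0],
    [0, -0.001, 0.09, 0, 0, 0],
    [0, -0.001, 0.09, 0, 0, 0],
    [0.008, -0.001, 0.09, 0, 0, 0],
    [0.016, -0.001, 0.09, 0, 0, 0],
    [0.024, -0.001, 0.09, 0, 0, 0],
    [0.032, -0.001, 0.09, 0, 0, 0],
    [0.04, -0.001, 0.09, 0, 0, 0],
    [0.046, -0.001, 0.09, 0, 0, 0],
    [0.046, -0.001, 0.09, 0, 0, 0]
  ]
}}

```text
t: 33.3
tool_pos: [0.6224, -0.011, 0.2586]
orientation: [-3.141, 0.042, 0.001]
force: [-4.2, -0.1, 3.7]
opening: 0.0005
gripper_force: 2.2
```

>>> {"op": "carry_out", "data": {
  "rows": [
    [0.003, 0, 0, 0, 0, 0],
    [0.006, 0, 0, 0, 0, 0],
    [0.009, 0, 0, 0, 0, 0],
    [0.009, 0, 0, 0, 0, 0]
  ]
}}

```text
t: 33.8
tool_pos: [0.6316, -0.0112, 0.2589]
orientation: [3.141, -0.042, 0.001]
force: [-3.0, -0.3, 1.5]
opening: 0.0008
gripper_force: 1.9
```

```bash
python3 -c "
from chk import *
check('large',.03)"
```

```text
scene large 0.81 (np.int64(251), np.int64(141)) (np.int64(299), np.int64(225))
  expect [248.991  134.7316] [297.62   221.0752]
side large 0.62 (np.int64(230), np.int64(150)) (np.int64(252), np.int64(220))
  expect [230.5811 143.1684] [243.9418 220.994 ]
```

>>> {"op": "carry_out", "data": {
  "rows": [
    [0.003, 0, 0, 0, 0, 0],
    [0.005, 0, 0, 0, 0, 0],
    [0.006, 0, 0, 0, 0, 0],
    [0.006, 0, 0, 0, 0, 0]
  ]
}}

```text
t: 34.5
tool_pos: [0.6374, -0.0113, 0.2589]
orientation: [-3.141, 0.042, -0.0]
force: [-3.5, -0.1, 1.9]
opening: 0.0007
gripper_force: 1.9
```

>>> {"op": "carry_out", "data": {
  "rows": [
    [0.001, 0, 0, 0, 0, 0],
    [0.002, 0, 0, 0, 0, 0],
    [0.002, 0, 0, 0, 0, 0]
  ]
}}

```text
t: 34.88
tool_pos: [0.6394, -0.0114, 0.2589]
orientation: [-3.141, 0.042, -0.0]
force: [-5.7, 0.8, 2.7]
opening: 0.0003
gripper_force: 2.6
```

>>> {"op": "carry_out", "data": {
  "rows": [
    [0.001, 0, 0, 0, 0, 0],
    [0.002, 0, 0, 0, 0, 0],
    [0.002, 0, 0, 0, 0, 0]
  ]
}}

```text
t: 35.25
tool_pos: [0.6413, -0.0115, 0.2589]
orientation: [-3.141, 0.042, 0.0]
force: [-4.6, 0.4, 2.5]
opening: 0.0006
gripper_force: 2.8
```

>>> {"op": "carry_out", "data": {
  "rows": [
    [0.001, 0, 0, 0, 0, 0],
    [0.0015, 0, 0, 0, 0, 0],
    [0.0015, 0, 0, 0, 0, 0]
  ]
}}

```text
t: 35.62
tool_pos: [0.6428, -0.0115, 0.2589]
orientation: [-3.141, 0.042, 0.0]
force: [-4.9, 0.8, 2.7]
opening: 0.0003
gripper_force: 2.8
```

```bash
python3 -c "
from chk import *
check('large',.0375)"
```

```text
scene large 0.95 (np.int64(249), np.int64(138)) (np.int64(301), np.int64(225))
  expect [247.5688 133.3897] [295.9696 219.5644]
side large 0.55 (np.int64(226), np.int64(150)) (np.int64(253), np.int64(219))
  expect [228.2662 143.1027] [241.9152 220.9071]
```

Pushing above the eye tips the bottoms outward. I'll straddle the hook with partly open fingers, so the push lies flat along the tab on both sides of the eye.

>>> {"op": "carry_out", "data": {
  "rows": [
    [-0.01, 0, 0, 0, 0, 0],
    [-0.02, 0, 0, 0, 0, 0],
    [-0.035, 0, 0, 0, 0, 0],
    [-0.05, 0, 0, 0, 0, 0],
    [-0.05, 0, -0.03, 0, 0, 0],
    [-0.05, 0, -0.06, 0, 0, 0],
    [-0.05, 0, -0.06, 0, 0, 0]
  ]
}}

```text
t: 36.7
tool_pos: [0.5939, -0.0103, 0.3222]
orientation: [3.141, -0.042, 0.01]
force: [-0.2, -0.2, 0.2]
opening: 0.0001
gripper_force: 0.0
```

>>> {"op": "carry_out", "data": {
  "rows": [
    [0, 0, 0, 0, 0, 0],
    [0, 0, 0, 0, 0, 0],
    [0, 0, 0, 0, 0, 0],
    [0, 0, 0, 0, 0, 0]
  ],
  "jaw": 173
}}

```text
t: 37.2
tool_pos: [0.5926, -0.0101, 0.3182]
orientation: [-3.141, 0.042, 0.001]
force: [-0.4, -0.4, -0.2]
opening: 0.0295
gripper_force: 0.0
```

```bash
python3 -c "
from chk import *
from mv import rel
check('large',.0375);check('medium',.0425)
rel((.592,-.0105,.222,-.026))"
```

```text
scene large 0.7 (np.int64(246), np.int64(136)) (np.int64(295), np.int64(217))
  expect [247.5688 133.3897] [295.9696 219.5644]
side large 0.95 (np.int64(227), np.int64(144)) (np.int64(241), np.int64(220))
  expect [228.2662 143.1027] [241.9152 220.9071]
  expect [250.5196 132.9753] [290.7225 213.0943]
side medium 0.54 (np.int64(227), np.int64(145)) (np.int64(230), np.int64(174))
  expect [226.8528 143.7953] [240.0391 214.9122]
t 37.6 tcp [ 0.5929 -0.0102  0.3189] yaw -0.02681584802296584 F [ 0.2191 -0.3587 -0.2233] open 0.029860959075889856 gf 0.0
[-0.0009, 0.0004, 0.0969, -0.0, -0.0, -0.0]
```

>>> {"op": "carry_out", "data": {
  "rows": [
    [0, 0, 0.04, 0, 0, 0],
    [0, 0, 0.08, 0, 0, 0],
    [0, 0, 0.097, 0, 0, 0],
    [0, 0, 0.097, 0, 0, 0],
    [0.01, 0, 0.097, 0, 0, 0],
    [0.02, 0, 0.097, 0, 0, 0],
    [0.028, 0, 0.097, 0, 0, 0],
    [0.036, 0, 0.097, 0, 0, 0],
    [0.041, 0, 0.097, 0, 0, 0],
    [0.041, 0, 0.097, 0, 0, 0]
  ]
}}

```text
t: 38.85
tool_pos: [0.634, -0.0113, 0.2216]
orientation: [-3.141, 0.042, 0.001]
force: [0.6, -0.2, -0.4]
opening: 0.0299
gripper_force: 0.0
```

>>> {"op": "carry_out", "data": {
  "rows": [
    [0.002, 0, 0, 0, 0, 0],
    [0.004, 0, 0, 0, 0, 0],
    [0.004, 0, 0, 0, 0, 0]
  ]
}}

```text
t: 39.22
tool_pos: [0.6378, -0.0114, 0.2218]
orientation: [3.141, -0.042, -0.0]
force: [0.4, -0.4, 0.1]
opening: 0.0301
gripper_force: 0.3
```

>>> {"op": "carry_out", "data": {
  "rows": [
    [0.001, 0, 0, 0, 0, 0],
    [0.002, 0, 0, 0, 0, 0],
    [0.002, 0, 0, 0, 0, 0]
  ]
}}

```text
t: 39.6
tool_pos: [0.6379, -0.0114, 0.2219]
orientation: [3.141, -0.043, -0.006]
force: [-12.5, 0.9, 5.3]
opening: 0.0301
gripper_force: 5.9
```

>>> {"op": "carry_out", "data": {
  "rows": [
    [0.001, 0, 0, 0, 0, 0],
    [0.002, 0, 0, 0, 0, 0],
    [0.002, 0, 0, 0, 0, 0]
  ]
}}

```text
t: 39.98
tool_pos: [0.6379, -0.0114, 0.222]
orientation: [-3.141, 0.043, 0.013]
force: [-22.9, -0.2, 9.0]
opening: 0.0298
gripper_force: 11.5
```

The fingers reached a hard stop at the predicted place, so the nest is tight. I'll retreat.

>>> {"op": "carry_out", "data": {
  "rows": [
    [-0.004, 0, 0, 0, 0, 0],
    [-0.01, 0, 0, 0, 0, 0],
    [-0.025, 0, 0, 0, 0, 0],
    [-0.048, 0, 0, 0, 0, 0],
    [-0.048, 0, -0.02, 0, 0, 0],
    [-0.048, 0, -0.07, 0, 0, 0],
    [-0.08, 0, -0.13, 0, 0, 0],
    [-0.12, 0, -0.15, 0, 0, 0],
    [-0.12, 0, -0.15, 0, 0, 0]
  ]
}}

```text
t: 41.1
tool_pos: [0.5226, -0.0084, 0.3786]
orientation: [3.14, -0.042, 0.017]
force: [0.0, -0.2, -0.9]
opening: 0.0299
gripper_force: 0.0
```

```bash
python3 -c "
from chk import *
from mv import rel
check('large',.0375);check('medium',.0425);check('small',.0475)
rel(); snap(['scene','side'],'w10')
im=cv2.imread('pics/w10.png')
cv2.imwrite('pics/w10b.png',np.hstack([cv2.resize(im[120:270,220:345],(400,480),interpolation=2),cv2.resize(im[130:230,512+205:512+285],(384,480),interpolation=2)]))"
```

```text
scene large 0.78 (np.int64(245), np.int64(134)) (np.int64(296), np.int64(218))
  expect [247.5688 133.3897] [295.9696 219.5644]
side large 0.57 (np.int64(228), np.int64(144)) (np.int64(241), np.int64(220))
  expect [228.2662 143.1027] [241.9152 220.9071]
  expect [250.5196 132.9753] [290.7225 213.0943]
  expect [226.8528 143.7953] [240.0391 214.9122]
scene small 0.71 (np.int64(271), np.int64(268)) (np.int64(305), np.int64(299))
  expect [253.4755 132.5617] [285.5203 206.6129]
  expect [225.4349 144.4902] [238.1187 208.9199]
t 41.7 tcp [ 0.5219 -0.0083  0.3714] yaw -0.02688991958923281 F [ 0.5179 -0.1282 -0.1389] open 0.029732204921635773 gf 0.0
```

View pics/w10b.png

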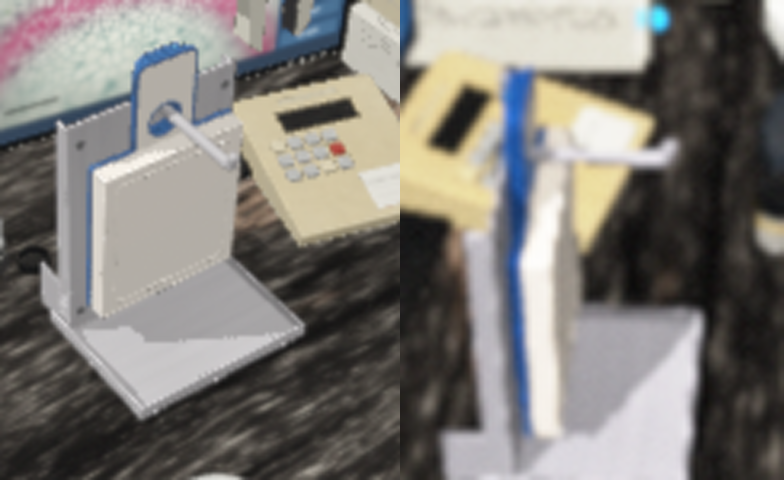

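The trays hang tight, upright and nested against the board, and the arm is clear.

```bash
python3 -c "
from plant import robot
print(robot.close_job())"
```

```text
the job is handed in; nothing more can be done
None
```

All three trays hang nested (small, medium, large) and pushed tight against the backboard; I handed the job in at about 42 s, and no verdict was returned.

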